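# Seat the setting gauge and hold the tensioner at its mark

### The arm

A 7-joint arm with a two-finger parallel gripper is mounted at the origin on the work surface. World frame = base frame: x ahead of the robot, y to its left, z up, the work surface at z = 0. Lengths are in m, angles in rad, forces in N, time in s.
With the tool pointing down it reaches from about 0.425 to 0.95 m from the base axis. Payload 4.7 kg.
Tool frame: the origin (TCP) lies between the finger pads; the fingertips stand 25 mm ahead of it and the grasp point (between the pads) lies 6 mm ahead of it; z points along the fingers, y is the line along which they close (so a half turn about z gives the same grasp; the last joint's range is limited). The gripper opens to 85 mm and grips with 20 to 120 N. Pads are 22 mm wide; open, the fingers measure 114 mm over their backs; the gripper's body (76 mm by 85 mm) begins 54 mm behind the grasp point. The pads swing forward as they close: fully open they stand 13 mm farther back than shut.
Start: joints at [1.226, 0.469, -0.049, 1.532, 0.024, 1.141, -0.082], TCP at [0.21, -0.642, 0.256] pointing down, gripper open.
Joint ranges: [-2.59, 2.59], [-0.33, 1.99], [-1.39, 1.29], [0.1, 2.45], [-1.04, 4.18], [0.21, 1.99], [-2.66, 2.66]. Speed limits (rad/s): [2.57, 2.57, 3.14, 3.14, 3.14, 3.14, 3.14].

### API

Orientations are given as a 3x3 rotation matrix whose columns are the frame's x, y, z axes.
In Python, from rig import * gives the robot as it stands. Calls block until the motion is done:
- movep(position, orientation): joint-space move of the TCP to a pose.
- move_l(position, attitude=None, feed=0.15, until_force=None): straight line of the TCP; attitude=None keeps the orientation; feed is the mean speed in m/s. With until_force (N) it stops when the force on the tool has changed by that much, and returns True; else False.
- move_joints(angles): joint-space move.
- command_gripper(opening, newtons=None): finger opening in m; newtons is the grip in N (None keeps the last); returns when the fingers have stopped.
- sleep(seconds).
- inverse_kinematics(position, orientation): joint angles nearest the present ones, or None.
- sense(): the state.
- camera(name): name is "scene" or "top" or "wrist"; returns (picture, depth): 480x640x3 uint8, red, green, blue; 480x640 float32, m along the optical axis (not along the pixel's ray), 0 where there is no reading.
- camera_params(name): a dict with "K" (3x3 intrinsics, pixels), "dist" ([k1, k2, p1, p2, k3] as OpenCV has them; the pictures are not rectified), "position" and "rotation" of the camera in the world; the wrist camera has in their place "tool_from_camera" (4x4, takes a point from camera to tool coordinates, whose origin is the TCP and whose axes are the flange's). Camera axes: x right, y down, z forward; pixel columns grow to the right and rows downward; lengths in m; the calibration is good to about 2 mm. A picture is of the moment at which its call begins: read the wrist's pose just before it. camera_params takes no time and is no camera call.
A pose or a line that the arm cannot do raises Unreachable and nothing moves.
- finish_job(): hands the job in; it is judged then, once.
The state is a dict: "time_s": time; "joint_pos": joint angles; "qd": joint speeds; "joint_efforts": joint torques, N m; "position": TCP position; "tcp_rot": TCP orientation; "wrist_force": force on the tool from outside, world axes, zero at the start; "ft_torque": the same for the moment, N m; "finger_gap": finger opening in m; "gripper_force": force on a finger pad.
Only numpy, scipy, OpenCV 4.12 (cv2) and the standard library are available. Lean on these libraries where they do the work, as an engineer would, in place of code of your own. Each camera call takes 0.05 s, during which the arm holds its last target. There are 200 camera calls.

### The job

Set the belt tensioner jig: pick up the setting gauge by its grip block and lower it gently, without dropping it, over the two locating pins until it rests flush on the pin block, tongue towards the slide, and let go of it. Then pull the spring-return slide out by its upright handle until the black line across the slide stands opposite the gauge's tongue (within the tongue's width), and keep it there: the program finishes while still holding the handle with the gauge left seated. Do not shift the hammer, screwdriver, gear wheel or battery pack.

Things in the scene. Friction and masses are not known exactly. Their poses are not given: they have to be found in the camera images.
- jig: Fixed tensioner jig on the bench: aluminium base plate 12 mm thick. Origin on the bench; the plate spans x -85..85, y -125..165 mm. The spring slide runs along y at x = +50 mm; at its +y end (y 68..162 mm) is the spring cylinder, top 48 mm above the bench. Heading within 0.25 rad of the world's; at yaw 0 its x points away from the robot.
- slide_travel (a joint): Travel of the spring-return slide (m): 0 = home, grows as it is pulled out along the jig's -y, end stop at 0.085. Pull 5 N at home, 15 N at the stop (120 N/m); it snaps home when let go. The slide is a steel bar 25 mm wide, top 28 mm above the bench. Travel needed: 35 to 70 mm, depending on where the gauge sits.
- index_line (a point): Middle of the black line (4 mm wide) drawn across the top of the slide bar, 28 mm above the bench; moves with the slide. At home it is at jig x 50, y 30 mm.
- tension_slide: The slide with, at its outer end, its black upright handle block: 40 (jig x) x 14 (jig y, the pulling direction) x 72 mm tall, axes as the jig's. Origin at the middle of the handle block, 64 mm above the bench (block from 28 to 100 mm). At home it is at jig x 50, y -100 mm, 130 mm from the black line; it moves with the slide.
- handle_top (a point): Centre of the top face of the pull handle, 100 mm above the bench.
- pin_block: Dark steel block 60 (x) x 90 (y) x 18 mm fixed on the jig plate beside the slide, at a different place along jig y each time; same heading as the jig. Origin under its centre, 12 mm above the bench. Two upright pins with coned tips, 20 mm tall above its top: 12 mm diameter at its y = -30 mm, 8 mm diameter at y = +30 mm (x = 0).
- seat (a point): Centre of the pin block's top face, 30 mm above the bench, midway between the pins; axes as the pin block's. The seated gauge's origin coincides with it and its axes match.
- gauge: Loose gauge, about 0.2 kg: aluminium plate 60 (x) x 90 (y) x 8 mm, tongue 10 mm wide from the middle of its +x edge to x = 63 mm. Origin: centre of underside. Through holes at y = -30 (14.5 mm wide, big pin) and y = +30 mm (10.5 mm, small pin): fits one way only. Black grip block at its middle, 14 (x) x 34 (y) mm, 8 to 53 mm above the underside. Starts flat, left of the jig, yaw within 0.7 rad.
- tongue_tip (a point): Middle of the end of the gauge's tongue, at gauge x 63, y 0, z 4 mm; axes as the gauge's. When the gauge is seated it ends 4.5 mm short of the slide bar, and the line must stand opposite it: equal along the gauge's y within 5 mm.
- hammer: Bystander: claw hammer about 280 mm long lying beyond the jig; origin below its middle.
- screwdriver: Bystander: screwdriver about 190 mm long lying on the robot's right.
- gear: Bystander: steel gear wheel with a hub, 80 mm across, 22 mm high, lying flat at the far left; origin under its centre.
- battery: Bystander: black battery pack 75 x 110 x 61 mm on the right; origin under its centre.
Mind the look-alikes: they are no part of the job. What is meant by the gauge is not orange or yellow, and is the larger of those in its own colour.

How it is judged:
On the way, in this order (a step that is already met when the one before it is completed fails the run):
1. the gauge rests flush on the pin block over both pins, let go (z of gauge in the frame of seat below 0.0025 m and horizontal distance between gauge and seat below 0.003 m and angle between gauge's own z axis and vertical below 0.035 rad and angle between the x axis of gauge and the x axis of pin_block, either way round below 0.08 rad and contact force between the fingers and gauge below 0.5 N), for 0.2 s.
2. the slide is held at the tongue by its handle, with the gauge still seated (all of step 1 and y of index_line in the frame of tongue_tip between -0.005 and 0.005 m and velocity of joint slide_travel between -0.02 and 0.02 m/s and contact force between the fingers and tension_slide above 3 N and contact force between gauge and tension_slide below 0.5 N), for 0.5 s.
At the end, for the whole second after the job is handed in: The gauge is flush on the pin block (within 2.5 mm in height, 3 mm sideways, 2 degrees of level), not touched by the fingers; the slide's black line is opposite the tongue within 5 mm along the slide, at rest, with the fingers holding the slide by its handle (over 3 N) and the gauge not carrying it (all of step 2); the arm keeps its last pose, push and grip.
It fails at once if the gauge is dropped onto the pins (horizontal distance between gauge and seat below 0.03 m and z of gauge in the frame of seat below 0.03 m and linear speed of gauge above 0.5 m/s).
It fails at once if the hammer is shifted by more than 20 mm (distance of hammer from where it was at the start of the episode above 0.02 m).
It fails at once if the screwdriver is shifted by more than 20 mm (distance of screwdriver from where it was at the start of the episode above 0.02 m).
It fails at once if the gear is shifted by more than 20 mm (distance of gear from where it was at the start of the episode above 0.02 m).
It fails at once if the battery is shifted by more than 20 mm (distance of battery from where it was at the start of the episode above 0.02 m).
It also fails if it takes over 58 s, if anything falls off the work surface, if the arm or the gripper's body presses on something with over 40 N, if the wrist force passes 120 N, or if a joint passes its speed limit or range.

## Working session

There is one attempt and no reset: what is moved stays moved. The work goes in short steps, each a Python script; the robot and the scene stay as the last script left them, time stands still between calls to the robot, and variables do not carry over. Pictures are saved under pics/ and viewed, at most 10 in all, crops included, and the job is handed in when it is done.

```bash
mkdir -p pics; cat > h.py <<'E'
from rig import *
import numpy as np, cv2
def snap(name,fn):
    s=sense(); im,d=camera(name); p=camera_params(name)
    if name=="wrist":
        T=np.eye(4);T[:3,:3]=s["tcp_rot"];T[:3,3]=s["position"];T=T@np.array(p["tool_from_camera"])
    else:
        T=np.eye(4);T[:3,:3]=p["rotation"];T[:3,3]=p["position"]
    np.savez(fn,im=im,d=d,T=T,K=p["K"],dist=p["dist"]); cv2.imwrite(f"pics/{fn}.png",im[:,:,::-1])
def load(fn): return np.load(fn+".npz")
def rays(D,uv):
    n=cv2.undistortPoints(np.array(uv,float).reshape(-1,1,2),D["K"],D["dist"])[:,0]
    return np.c_[n,np.ones(len(n))]
def atz(D,uv,z):
    r=rays(D,uv)@D["T"][:3,:3].T; o=D["T"][:3,3]
    return o+r*((z-o[2])/r[:,2])[:,None]
def cloud(D):
    d=D["d"]; v,u=np.nonzero(d>0); r=rays(D,np.c_[u,v])*d[v,u][:,None]
    return u,v,r@D["T"][:3,:3].T+D["T"][:3,3]
E
python3 - <<'E'
from h import *
for c in("top","scene"):
    snap(c,c+"1"); D=load(c+"1"); print(D["T"].round(3))
print(sense()["time_s"])
E
```

```text
[[-0.097 -0.975  0.202  0.32 ]
 [-0.995  0.095 -0.023  0.018]
 [ 0.003 -0.203 -0.979  1.255]
 [ 0.     0.     0.     1.   ]]
[[-0.218  0.716 -0.663  1.388]
 [ 0.976  0.15  -0.159  0.222]
 [-0.015 -0.681 -0.732  1.02 ]
 [ 0.     0.     0.     1.   ]]
0.1
```

View pics/top1.png

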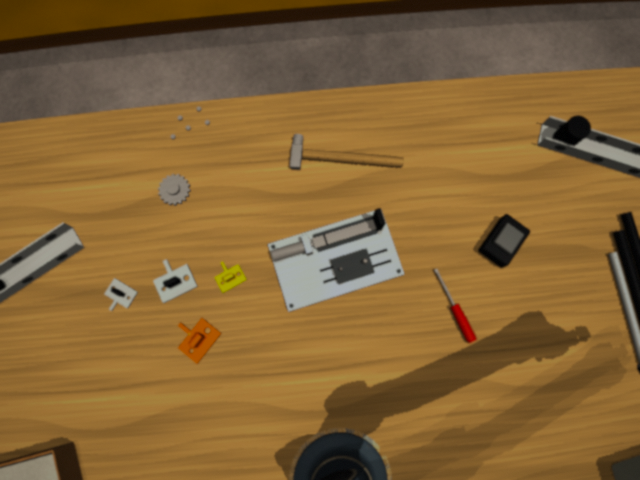

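View pics/scene1.png

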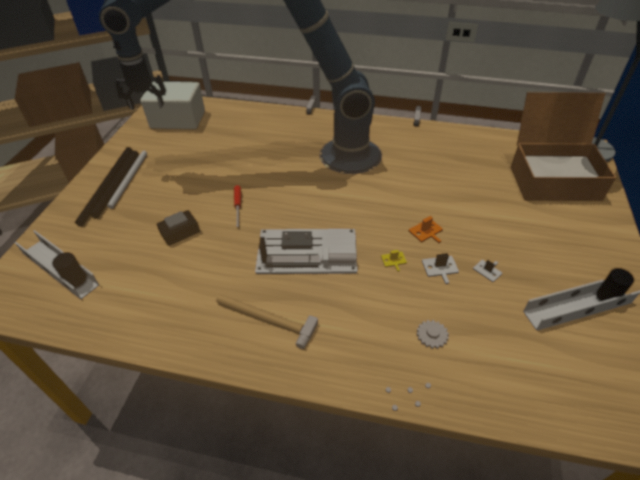

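The top view shows the large white gauge at (174,283) with its tongue up (away from the robot). The jig is at (337,262), its pin block at (353,265) and the handle at (379,220). The small white look-alike is at (120,293). Next I locate them roughly and take close-ups with the wrist camera.

```bash
python3 - <<'E'
from h import *
D=load("top1")
g=atz(D,[(175,284),(167,261),(183,277)],0.008); print(g.round(3))
j=atz(D,[(271,243),(382,210),(403,273),(290,309)],0.012); print(j.round(3), j.mean(0))
pb=atz(D,[(353,265)],.03); print(pb.round(3))
print(camera_params("wrist")["tool_from_camera"], camera_params("wrist")["K"])
Rd=lambda a:np.array([[np.cos(a),np.sin(a),0],[np.sin(a),-np.cos(a),0],[0,0,-1]])
Tc=np.array(camera_params("wrist")["tool_from_camera"])
def look(p,z,a):
    R=Rd(a); o=Tc[:3,3]; ax=Tc[:3,2]
    # TCP such that optical axis hits p with TCP height z
    ow=R@o; aw=R@ax; k=(p[2]-z-ow[2])/aw[2]
    t=np.array([p[0],p[1],p[2]])-ow-aw*k; t[2]=z
    return t,R
for nm,p,z in(("jig",j.mean(0),.30),("gauge",g[0],.25)):
    for a in (0,np.pi/2,-np.pi/2,np.pi):
        t,R=look(p,z,a); q=inverse_kinematics(t,R); print(nm,a,t.round(3),None if q is None else np.round(q,2))
E
```

```text
[[0.482 0.346 0.008]
 [0.539 0.363 0.008]
 [0.497 0.326 0.008]]
[[ 0.559  0.108  0.012]
 [ 0.614 -0.168  0.012]
 [ 0.455 -0.2    0.012]
 [ 0.397  0.076  0.012]] [ 0.50624723 -0.04586816  0.012     ]
[[ 0.484 -0.081  0.03 ]]
[[-2.03956333e-04 -9.53503555e-01 -3.01381700e-01  7.63050278e-02]
 [ 9.99998955e-01  2.36839170e-04 -1.42604249e-03  5.00162701e-04]
 [ 1.43111558e-03 -3.01381676e-01  9.53502511e-01 -1.15964497e-01]
 [ 0.00000000e+00  0.00000000e+00  0.00000000e+00  1.00000000e+00]] [[336.77503637   0.         322.73159451]
 [  0.         336.77503637 237.75400593]
 [  0.           0.           1.        ]]
jig 0 [ 0.558 -0.046  0.3  ] [ 0.41  0.28 -0.5   1.73  0.15  1.16 -1.7 ]
jig 1.5707963267948966 [0.506 0.006 0.3  ] [ 0.57  0.23 -0.78  1.84  0.18  1.14 -0.27]
jig -1.5707963267948966 [ 0.506 -0.097  0.3  ] [-0.89  0.35  1.29  1.9  -0.37  1.17 -2.62]
jig 3.141592653589793 [ 0.455 -0.046  0.3  ] [ 0.85  0.15 -0.92  1.93  0.14  1.12  1.45]
gauge 0 [0.519 0.346 0.25 ] [-0.76  0.39  0.14  1.68 -0.06  1.08 -2.17]
gauge 1.5707963267948966 [0.482 0.383 0.25 ] [-0.09  0.54 -0.94  1.65  0.47  1.19 -1.14]
gauge -1.5707963267948966 [0.482 0.309 0.25 ] [ 0.18  0.57 -1.17  1.75  0.56  1.21  2.  ]
gauge 3.141592653589793 [0.445 0.346 0.25 ] [ 0.15  0.62 -1.28  1.76  0.63  1.25  0.27]
```

```bash
cat >> h.py <<'E'
Rd=lambda a:np.array([[np.cos(a),np.sin(a),0],[np.sin(a),-np.cos(a),0],[0,0,-1]])
def look(p,z,a):
    Tc=np.array(camera_params("wrist")["tool_from_camera"])
    R=Rd(a); ow=R@Tc[:3,3]; aw=R@Tc[:3,2]; k=(p[2]-z-ow[2])/aw[2]
    t=np.array(p,float)-ow-aw*k; t[2]=z
    return t,R
E
python3 - <<'E'
from h import *
movep(*look([.484,-.075,.03],.22,np.pi/2+.197)); snap("wrist","wj1")
movep(*look([.482,.346,.008],.20,np.pi/2+.28)); snap("wrist","wg1")
print(sense()["time_s"],sense()["joint_pos"])
E
```

```text
4.0583 [-0.12777121  0.53494472 -0.82374825  1.74223084  0.44404202  1.06172688
 -0.82733408]
```

View pics/wj1.png

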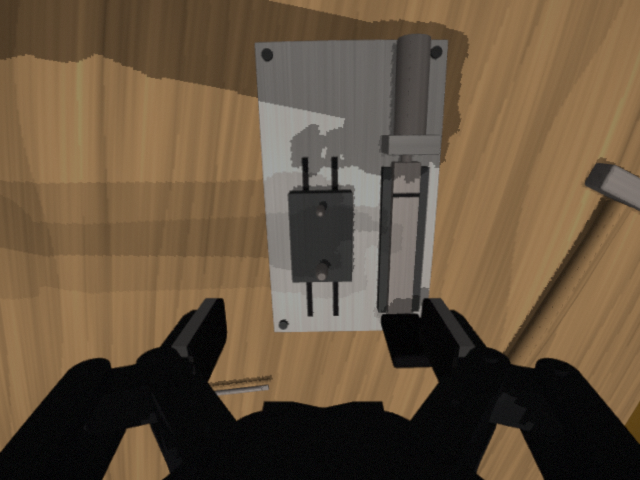

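View pics/wg1.png

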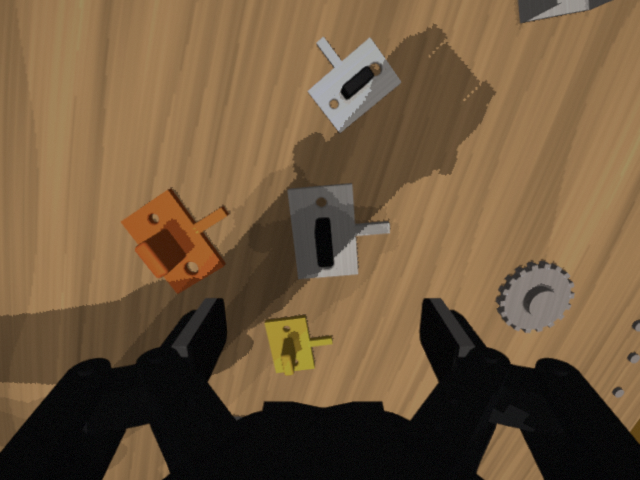

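The jig shot shows the pins at (321,207) and (321,270), the block spanning (289..353, 191..282), and the index line at (406,196). The gauge shot shows the gauge at (323,232) with its tongue to the right, ending at (389,229). I'll enlarge both for exact corners.

```bash
python3 - <<'E'
import cv2,numpy as np
f=lambda n:cv2.convertScaleAbs(cv2.resize(cv2.imread(f"pics/{n}.png")[178:290,282:382],None,fx=4,fy=4,interpolation=cv2.INTER_CUBIC),alpha=1.6,beta=10)
im=np.hstack([f("wg1"),f("wj1")])
for x in range(0,800,80): cv2.line(im,(x,0),(x,6),(0,0,255),1)
for y in range(0,448,80): cv2.line(im,(0,y),(6,y),(0,0,255),1)
cv2.imwrite("pics/comp.png",im)
E
```

```text
(no output)
```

View pics/comp.png

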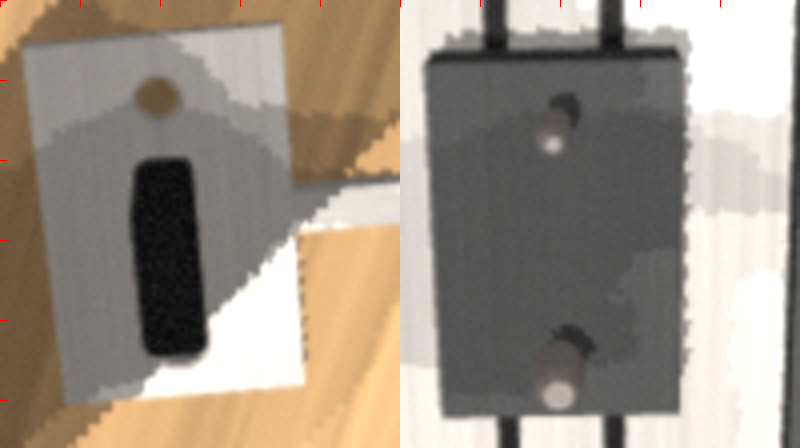

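The crop shows the gauge corners at (24,46), (281,24), (304,383), (66,402). The pin block top corners, less 400, are (28,62), (280,60), (280,414), (42,416). The pin tips are at (152,145) and (158,396).

```bash
python3 - <<'E'
from h import *
c=lambda P:(np.array(P,float)+.5)/4-.5+[282,178]
def fit(W,M):  # 2D rigid
    W=W[:,:2];M=np.array(M,float);w=W-W.mean(0);m=M-M.mean(0)
    a=np.arctan2((m[:,0]*w[:,1]-m[:,1]*w[:,0]).sum(),(m*w).sum())
    R=np.array([[np.cos(a),-np.sin(a)],[np.sin(a),np.cos(a)]]);t=W.mean(0)-R@M.mean(0)
    return t,a,(((W-t)@R)-M).round(4)
C=np.array([(-30,45),(30,45),(30,-45),(-30,-45)])/1000
g,j=load("wg1"),load("wj1")
r=fit(atz(g,c([(24,46),(281,24),(304,383),(66,402)]),.008),C);print("gauge",r)
print("hole",atz(g,c([(157,97)]),.008))
r=fit(atz(j,c([(28,62),(280,60),(280,414),(42,416)]),.030),C);print("block",r)
T=atz(j,c([(152,145),(158,396)]),.050);print("pins",fit(T,[(0,.03),(0,-.03)]))
t,a,_=r
L=atz(j,[(406,195.5)],.028)[0,:2]; R=np.array([[np.cos(a),-np.sin(a)],[np.sin(a),np.cos(a)]])
print("line in block",(L-t)@R, "plate",fit(atz(j,[(256.5,43),(447,40),(274,332)],.012),np.array([(-85,165),(85,165),(-85,-125)])/1000))
u,v,P=cloud(j); m=(u>295)&(u<345)&(v>220)&(v<255);print("depth z block",np.median(P[m,2]))
u,v,P=cloud(g); m=(u>340)&(u<350)&(v>215)&(v<255);print("depth z gauge",np.median(P[m,2]))
E
```

```text
gauge (array([0.48282548, 0.3491872 ]), np.float64(0.36478938299393726), array([[ 0.0005, -0.0003],
       [-0.0005, -0.0004],
       [-0.0003,  0.0004],
       [ 0.0003,  0.0004]]))
hole [[0.4718754  0.37728767 0.008     ]]
block (array([ 0.48174165, -0.0772177 ]), np.float64(0.2092305971393814), array([[ 0.0011, -0.0006],
       [-0.0013, -0.001 ],
       [-0.0003,  0.0006],
       [ 0.0006,  0.0009]]))
pins (array([ 0.48140757, -0.07775332]), np.float64(0.21495181500502536), array([[-0.    , -0.0003],
       [-0.    ,  0.0003]]))
line in block [0.07928669 0.04040998] plate (array([ 0.50910176, -0.06113297]), np.float64(0.21148151490267816), array([[ 0.0018, -0.001 ],
       [-0.0022, -0.0006],
       [ 0.0003,  0.0016]]))
depth z block 0.02817268507560275
depth z gauge 0.0061155672284697316
```

Everything fits: edge residuals are around 1 mm, and the travel needed is 40.4 mm by both routes. Now I grasp the gauge and check how it sits in the hand.

```bash
python3 - <<'E'
from h import *
a=np.pi/2+.365; x,y=.4828,.3492
command_gripper(.05,60)
movep([x,y,.12],Rd(a)); move_l([x,y,.040],feed=.1)
command_gripper(0,60); s=sense(); print(s["finger_gap"],s["gripper_force"],s["position"])
move_l([x,y,.10],feed=.1); snap("wrist","hold")
s=sense();print(s["finger_gap"],s["wrist_force"],s["ft_torque"],s["time_s"],s["position"])
im=cv2.resize(cv2.imread("pics/hold.png")[190:440,160:480],None,fx=2.4,fy=2.4,interpolation=cv2.INTER_CUBIC)
cv2.imwrite("pics/hold2.png",cv2.convertScaleAbs(im,alpha=1.5,beta=15))
E
```

```text
0.013283214589467067 58.89016628265381 [0.48315166 0.34942238 0.04063255]
0.013617515089009609 [-0.28321528 -0.77172705 -2.04635352] [-0.02971142 -0.00964462 -0.01590987] 7.0833 [0.48255474 0.34860408 0.09942637]
```

View pics/hold2.png

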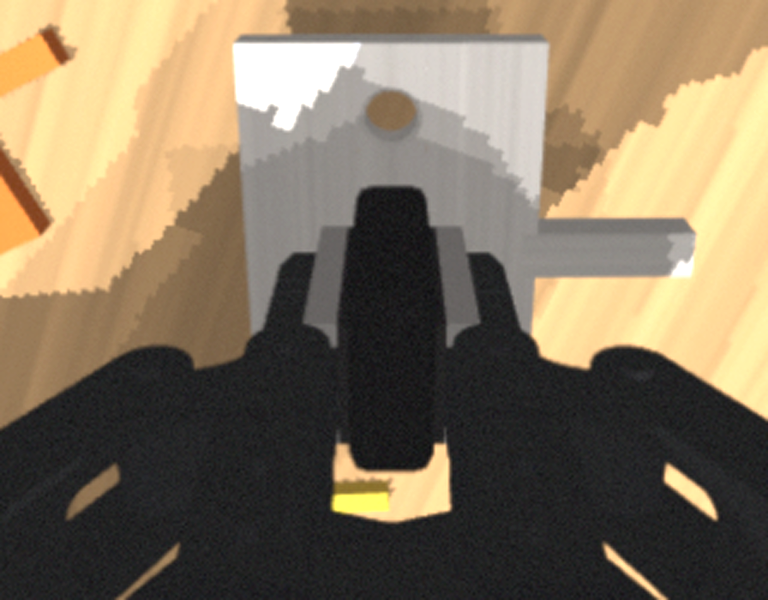

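The gauge sits level and square in the fingers. Its rear corners are at crop (235,42) and (547,42), and the hole is at (391,110).

```bash
python3 - <<'E'
from h import *
D=load("hold"); c=lambda P:(np.array(P,float)+.5)/2.4-.5+[160,190]
s=sense();R=s["tcp_rot"];p=s["position"]
W=atz(D,c([(235,42),(547,42),(391,110),(694,234),(693,276)]),p[2]-.0326)
t=(W-p)@R; print((t*1000).round(1)); print(np.degrees(np.arctan2(*(t[1]-t[0])[:2])))
print("tool yaw",np.arctan2(R[1,0],R[0,0])-np.pi/2, R.round(4))
E
```

```text
[[ 44.2 -29.9  32.6]
 [ 44.2  28.9  32.5]
 [ 30.8  -0.5  32.6]
 [  4.4  61.4  32.5]
 [ -5.3  62.3  32.5]]
0.008582638395548856
tool yaw 0.3647870167535632 [[-3.568e-01  9.342e-01 -8.000e-04]
 [ 9.342e-01  3.567e-01 -1.000e-03]
 [-6.000e-04 -1.100e-03 -1.000e+00]]
```

```bash
python3 - <<'E'
from h import *
yaw=.212; R=Rd(np.pi/2+yaw)
tgt=np.array([.4815,-.0776])+R[:2,1]*.0005
movep([.4828,.3492,.16],Rd(np.pi/2+.365))
movep([*tgt,.16],R); move_l([*tgt,.098],feed=.1); sleep(.3)
p=sense()["position"]; cmd=tgt+(tgt-p[:2]); print((p[:2]-tgt)*1000,p[2])
move_l([*cmd,.095],feed=.03); sleep(.2)
print((sense()["position"][:2]-tgt)*1000)
z=.095
r=move_l([*cmd,.072],feed=.02,until_force=8)
s=sense();print(r,s["position"],(s["position"][:2]-tgt)*1000,s["wrist_force"],s["ft_torque"],s["time_s"])
snap("wrist","seat1")
im=cv2.resize(cv2.imread("pics/seat1.png")[150:400,160:480],None,fx=2.4,fy=2.4,interpolation=cv2.INTER_CUBIC)
cv2.imwrite("pics/seat2.png",cv2.convertScaleAbs(im,alpha=1.5,beta=15))
E
```

```text
[ 0.27684455 -0.11419485] 0.0984498729864708
[-0.25275548  0.1265921 ]
False [ 0.48182542 -0.0773782   0.07212657] [-0.16338851  0.11659405] [ 0.54313269  0.19016305 -1.14505793] [0.01524783 0.04699658 0.00570254] 11.825
```

View pics/seat2.png

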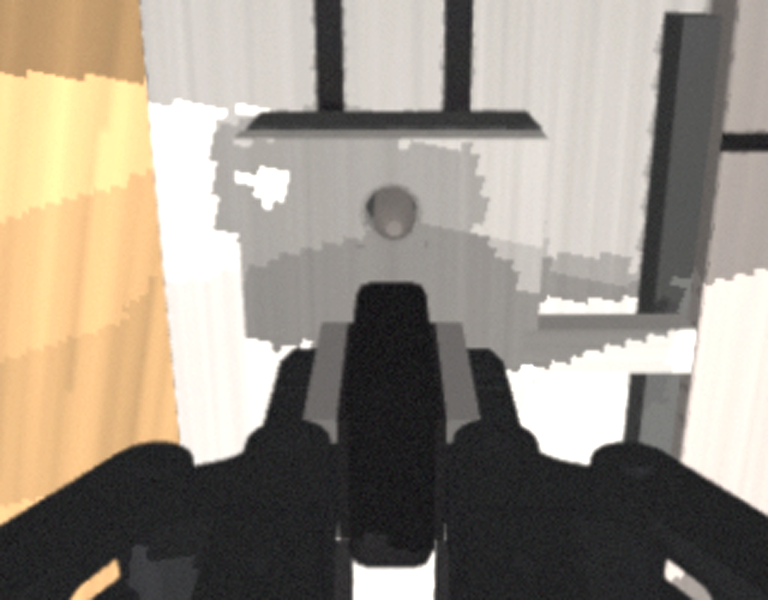

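The small pin shows through its hole with no contact force. Next I lower to contact, release, retreat and move to the handle.

```bash
python3 - <<'E'
from h import *
yaw=.212; p=sense()["position"]
r=move_l([p[0],p[1],.0685],feed=.02,until_force=6); s=sense(); print(r,s["position"],s["wrist_force"])
command_gripper(.035,20); sleep(.2); s=sense();print(s["gripper_force"],s["position"])
p=s["position"]; move_l([p[0],p[1],.17],feed=.15)
c,S=np.cos(yaw),np.sin(yaw); J=np.array([[c,-S],[S,c]]); b=np.array([.4815,-.0776])
h=b+J@[.080,-.0896]; print("handle",h)
for a in(yaw,yaw+np.pi):
    q=inverse_kinematics([*h,.17],Rd(a));q2=inverse_kinematics([*(h-J@[0,.045]),.084],Rd(a));print(a,q,q2)
movep(*look([*(h*.6+b*.4),.03],.24,np.pi/2+yaw)); snap("wrist","after")
print(sense()["time_s"])
cv2.imwrite("pics/after2.png",cv2.convertScaleAbs(cv2.resize(cv2.imread("pics/after.png")[90:390,140:520],None,fx=2,fy=2),alpha=1.5,beta=15))
E
```

```text
True [ 0.48226805 -0.07743962  0.07058739] [-0.23715783 -0.33912803  5.27658159]
0.0 [ 0.48122603 -0.07753349  0.06963582]
handle [ 0.5785622 -0.1483608]
0.212 [ 0.49529429  0.46541102 -0.4191093   1.79449078  0.22987966  0.92982682
 -1.3814189 ] [ 0.50759092  0.59645763 -0.35733336  1.80378603  0.27991732  0.79114001
 -1.35021303]
3.3535926535897933 [ 0.94614439  0.71626684 -1.13850672  1.76995627  0.71622772  1.13860415
  1.35752688] [ 0.9385978   0.83507189 -1.04449909  1.7787163   0.83550642  1.04382281
  1.35664534]
13.9417
```

View pics/after2.png

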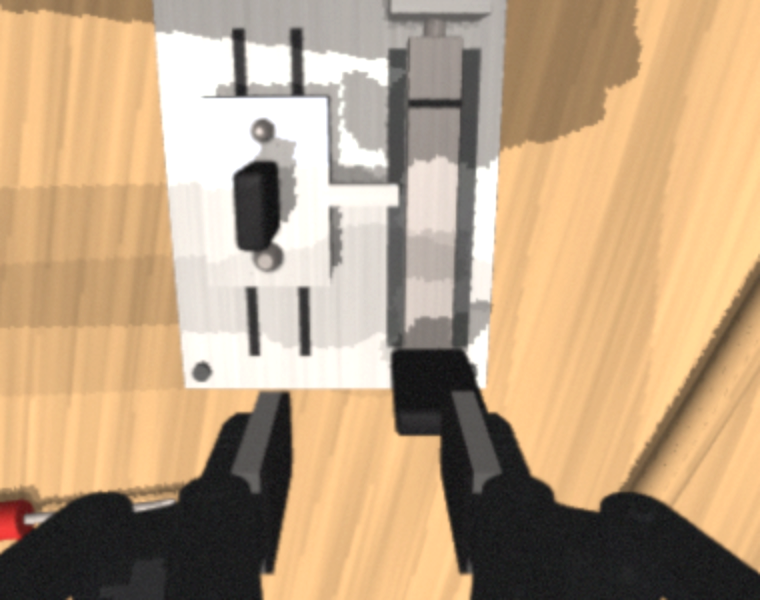

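The gauge is flush over both pins. The line is at crop (435,102), the tongue end at (397,194), and the handle's far top edge runs (392,350)–(470,350). I'll use these points as a check, then grip and pull.

```bash
python3 - <<'E'
from h import *
yaw=.212; c,S=np.cos(yaw),np.sin(yaw); J=np.array([[c,-S],[S,c]]); b=np.array([.4815,-.0776])
D=load("after"); k=lambda P:(np.array(P,float)+.5)/2-.5+[140,90]
L=(atz(D,k([(435,102)]),.028)[0,:2]-b)@J; T=(atz(D,k([(397,194)]),.038)[0,:2]-b)@J
H=(atz(D,k([(393,350),(469,350)]),.1)[:,:2]-b)@J
print(L,T,H); trav=L[1]-T[1]; print("travel",trav)
assert .035<trav<.046
trav=(trav+.0404)/2
h=b+J@[.080,-.0896]; R=Rd(yaw)
command_gripper(.05,80)
movep([*h,.17],R); move_l([*h,.084],feed=.12,until_force=15); p=sense()["position"]; print(p,(p[:2]-b)@J)
command_gripper(0,80); s=sense(); p=s["position"]; print(s["finger_gap"],s["gripper_force"],s["wrist_force"],(p[:2]-b)@J,p[2])
g=h-J@[0,trav]
move_l([*g,p[2]],feed=.04); sleep(.4); s=sense(); p=s["position"]
print("pulled",(p[:2]-b)@J,s["wrist_force"],s["finger_gap"],s["gripper_force"],s["time_s"])
snap("wrist","pull"); cv2.imwrite("pics/pull2.png",cv2.convertScaleAbs(cv2.imread("pics/pull.png"),alpha=1.5,beta=15))
E
```

```text
[0.08009071 0.04145562] [ 0.06235235 -0.00037615] [[ 0.05887037 -0.05448348]
 [ 0.08986766 -0.05449067]]
travel 0.04183176481287661
[ 0.57917645 -0.14834806  0.0846423 ] [ 0.08060318 -0.0897168 ]
0.012913049801481096 78.57116103172302 [-2.24753034  2.76148061  6.17039647] [ 0.08039237 -0.08895963] 0.0848880135051979
pulled [ 0.08043414 -0.12652954] [-3.01940357  8.80890333  4.42985639] 0.013189933964819997 78.40126276016235 18.35
```

View pics/pull2.png

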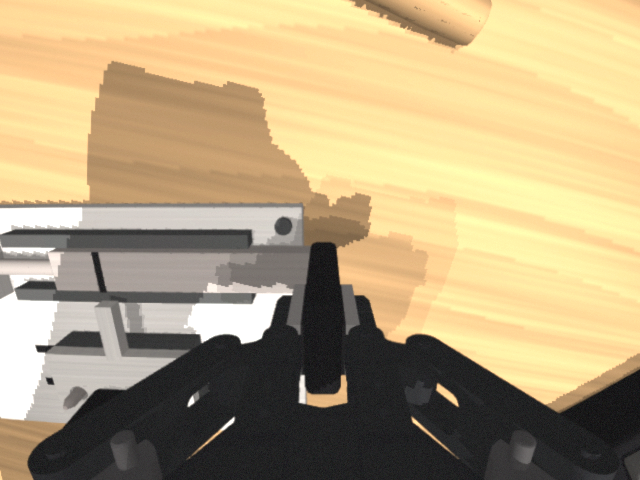

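The line crosses the bar at (94,253)–(105,291) and the tongue end is at (107,304). The pull stopped a little short because of arm compliance, so I'll measure the remainder and correct it.

```bash
python3 - <<'E'
from h import *
yaw=.212; c,S=np.cos(yaw),np.sin(yaw); J=np.array([[c,-S],[S,c]]); b=np.array([.4815,-.0776])
D=load("pull")
f=lambda D,l,t:((atz(D,[l],.028)[0,:2]-b)@J,(atz(D,[t],.038)[0,:2]-b)@J)
print(f(D,(99.5,272),(107.5,304)))
p=sense()["position"]; y=((p[:2]-b)@J)[1]
# target TCP y: start contact y -.0890 (handle at home -.0896) less travel .041
want=-.0893-.0411; h=b+J@[.080,-.0896]; cmdy=-.0896-.0411+(want-y)
move_l([*(b+J@[.080,cmdy]),p[2]],feed=.03); sleep(.4); s=sense()
print("now",(s["position"][:2]-b)@J,"want",want,s["wrist_force"],s["gripper_force"],s["time_s"])
snap("wrist","pull3"); 
im=cv2.convertScaleAbs(cv2.imread("pics/pull3.png")[230:340,30:190],alpha=1.5,beta=15)
cv2.imwrite("pics/pull4.png",cv2.resize(im,None,fx=5,fy=5,interpolation=cv2.INTER_CUBIC))
E
```

```text
(array([0.08091673, 0.00170295]), array([ 0.06590528, -0.00631615]))
now [ 0.08045616 -0.13016017] want -0.13040000000000002 [-3.83575427  9.28301551  3.6554174 ] 78.50315451622009 19.075
```

View pics/pull4.png

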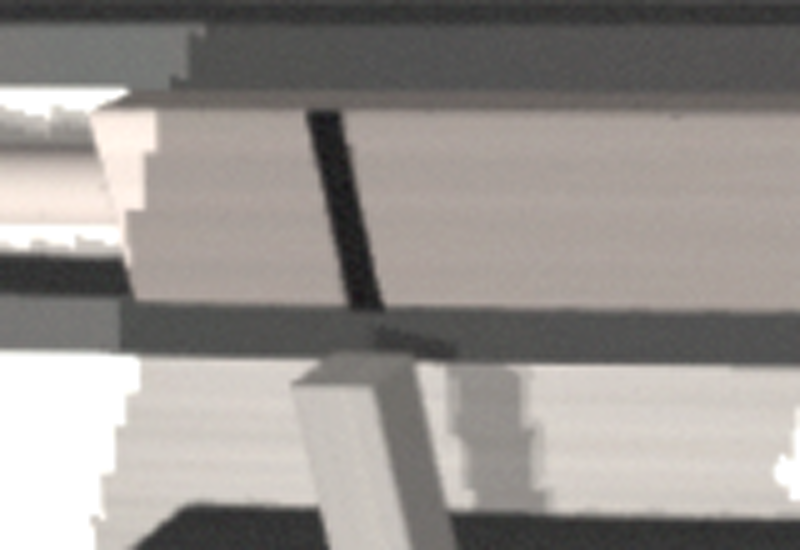

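The tongue's top end edge is at crop (295..375, 385) and the line's middle at (345,208).

```bash
python3 - <<'E'
from h import *
yaw=.212; c,S=np.cos(yaw),np.sin(yaw); J=np.array([[c,-S],[S,c]]); b=np.array([.4815,-.0776])
D=load("pull3"); k=lambda P:(np.array([P],float)+.5)/5-.5+[30,230]
f=lambda P,z:((atz(D,k(P),z)[0,:2]-b)@J*1000).round(2)
print("line ends",f((325,110),.028),f((365,309),.028),"tongue top",f((295,383),.038),f((375,386),.038),"bottom",f((410,355),.03),f((328,356),.03))
E
```

```text
line ends [93.35 -1.56] [68.54 -1.15] tongue top [64.21  1.74] [64.06 -7.8 ] bottom [63.7  -6.96] [63.34  3.28]
```

The line stands about 1 mm from the tongue's middle, against a tolerance of 5 mm, and is firmly held. I'm handing in.

```bash
python3 - <<'E'
from h import *
sleep(.5); s=sense(); print(s["position"],s["gripper_force"]); print(finish_job())
E
```

```text
[ 0.58754492 -0.18788509  0.0849228 ] 78.50281476974487
the job is handed in; nothing more can be done
None
```

The job is handed in (no verdict came back): the gauge is seated flush over both pins and released, and the slide is held by its handle with the black line about 1 mm from the middle of the tongue, at about 20 s of the 58 s allowed.

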